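# Shut the parts tray and present it to the code reader

### The job

Slide the orange cover of the blue parts tray fully shut over its compartment while the tray stands on the bench. Then lift the tray by its black handle and carry it level, so that the loose steel ball never leaves its shallow pocket, to the round black code reader, and finish while still holding the tray level and still, with the middle of its underside centred over the reader's glass and about 10 cm above it. Do not let go, and leave the violet knob and the green disc where they lie.

Things in the scene. Friction and masses are not known exactly. Their poses are not given: they have to be found in the camera images.
- tray_handle (a point): centre of the tray's black rubber grip, an upright fin over the tray's middle, 14 mm thick (tray y), 40 mm long (tray x), 42 to 68 mm above the tray's underside. Grasp from above with the fingers closing along tray y; nothing stands beside the fin above 12 mm. Axes are the tray's: x points from the covered compartment to the ball pocket, z up
- tray_base (a point): middle of the underside of the loose blue tray, 55 mm straight below tray_handle; same axes. The tray is 170 mm long (x), 76 mm wide (y), weighs about 0.5 kg and balances within 10 mm of the fin
- tray_pocket (a point): where the ball's centre lies when it sits in the middle of the round pocket in the tray's white block: 54 mm along tray x from tray_handle, 27 mm above the tray's underside. The pocket is 30 mm wide and only 4 mm deep
- tray_box (a point): middle of the inside of the open-topped compartment, 55 mm along tray -x from tray_handle, 12 mm above the tray's underside; inside 50 x 66 mm, 22 mm deep
- cover (a joint): flat orange cover (60 x 64 x 5 mm) sliding along the tray's x axis in rails over the compartment: 0 = fully shut against its stop, grows to 0.046 m as it is drawn out along tray -x, away from the handle. It moves with about 0.5 N and stays where it is left; the loose tray itself slides on the bench at about 2 N
- cover_tab (a point): centre of the cover's black upright tab, 20 mm (tray x) x 12 mm (tray y), 24 mm high; centre 45.5 mm and top 57.5 mm above the tray's underside, cover's top at 33.5 mm, rails up to 36 mm high begin 31 mm to either side of the tab's middle. It lies 71 mm plus the cover's joint value from tray_handle along tray -x. Same axes as the tray
- ball_center (a point): centre of the loose steel ball, 22 mm in diameter, in the tray's pocket
- fitting_centre (a point): centre of the small blue moulded fitting, 17 x 28 x 16 mm, lying loose in the tray's compartment
- reader_glass (a point): middle of the glass on top of the code reader, a round black puck 92 mm wide and 32 mm high with a ring of white lamps, fixed to the bench, looking up; this point is 32 mm above the bench
- knob_v: violet and black moulded knob, 44 mm wide, 24 mm high, loose on the bench; origin at the middle of its underside
- disc_g: pale green moulded disc, 42 mm wide, 11 mm high, loose on the bench; origin at the middle of its underside
Mind the look-alikes: they are no part of the job. Of the things that look like the part that bears reader_glass, take the one that is farthest to the robot's right at the start.

How it is judged (in metres and radians):
On the way, in this order (a step that is already met when the one before it is completed fails the run):
1. the cover is slid shut while the tray stands on the bench (value of joint cover below 0.004 m and height (world z) of tray_base below 0.01 m), for 0.2 s.
2. the tray is lifted clear of the bench, shut, with the ball in its pocket (value of joint cover below 0.004 m and distance between ball_center and tray_pocket below 0.014 m and height (world z) of tray_base above 0.03 m), for 0.2 s.
At the end, for the whole second after the job is handed in: Fingers still hold the tray: underside 70 to 130 mm above the reader's glass, centred within 25 mm, tilt under 0.12 rad, cover shut within 4 mm, ball within 14 mm of the pocket's middle, fitting in the compartment, through the last second (z of tray_base in the frame of reader_glass between 0.07 and 0.13 m and horizontal distance between tray_base and reader_glass below 0.025 m and angle between tray_base's own z axis and vertical below 0.12 rad and value of joint cover below 0.004 m and distance between ball_center and tray_pocket below 0.014 m and distance between fitting_centre and tray_box below 0.035 m and contact force between the fingers and tray above 1 N); the arm keeps its last pose, push and grip.
It fails at once if the ball leaves its pocket (distance between ball_center and tray_pocket above 0.018 m).
It fails at once if the tray is tipped by more than 0.35 rad (20 degrees) (angle between tray_base's own z axis and vertical above 0.35 rad).
It fails at once if the tray is lifted with its cover open (height (world z) of tray_base above 0.02 m and value of joint cover above 0.008 m).
It fails at once if the violet knob or the green disc is displaced by more than 30 mm (distance of any of knob_v, disc_g from where it was at the start of the episode above 0.03 m).
It also fails if it takes over 51 s, if anything falls off the work surface, if the arm or the gripper's body presses on something with over 40 N, if the wrist force passes 120 N, or if a joint passes its speed limit or range.

### The arm

A 6-joint arm with a two-finger parallel gripper is mounted at the origin on a cart in front of the work surface, level with it; the furniture and walls round the work are solid. World frame = base frame: x ahead of the robot, y to its left, z up, the work surface at z = 0. Lengths are in m, angles in degrees, forces in N, time in s.
With the tool pointing down it reaches from about 0.3 to 0.875 m from the base axis. Payload 4.2 kg.
Tool frame: the origin (TCP) lies midway between the tips of the shut fingers; the grasp point (between the pads) lies 19 mm behind it; z points along the fingers, y is the line along which they close (so a half turn about z gives the same grasp; the last joint's range is limited). The gripper opens to 85 mm and grips with 20 to 120 N. Pads are 22 mm wide; open, the fingers measure 114 mm over their backs; the gripper's body (76 mm by 85 mm) begins 54 mm behind the grasp point. The pads swing forward as they close: fully open they stand 13 mm farther back than shut.
Start: joints at [74.886, 18.312, 89.639, -0, 72.044, -1.146], TCP at [0.139, 0.558, 0.231] pointing down, gripper open.
Joint ranges: [-177.97, 177.97], [-48.28, 115.42], [12.27, 149.76], [-77.06, 257.06], [2.81, 150.46], [-146.56, 146.56]. Speed limits (degrees/s): [147.25, 147.25, 180, 180, 180, 180].

### API

Orientations are given as [roll, pitch, yaw] about the fixed x, y, z axes, in that order (R = Rz(yaw) Ry(pitch) Rx(roll)).
In Python, from workcell import ctrl, cams gives the robot as it stands.
- The arm moves only by the tool servo_tool, never from a script. Its argument "commands" is one flat list of numbers, 5 for each row, row after row: the shift along the world's x, y, z in m, then the turn about the world's z in degrees, then the opening, from 0 (shut) to 1 (fully open). A call has 1 to 12 rows; each row shifts and turns the commanded pose from where the row before left it; what a row does not reach is not made up. A row lasts 1/12 s, in which the tool goes at most 41.7 mm and 7.16 degrees, less where a joint would pass 70% of its speed; a pose out of reach is approached as far as the arm can. A call is refused whole if a number of a shift passes 0.0417 or a number of a turn 7.16, either way. A call with a gripper value outside its range is refused whole. The fingers move at their own pace and stop on an object; "squeeze" is the grip in N (left out, the last holds). Time passes only in rows, so rows that do not move let the fingers close. It gives the time, the measured TCP pose, the force, the opening and the grip force at its end, in the units of the state.
- ctrl.read_state(): the state, without advancing time (a new reading comes with each control period).
- cams.read_camera(name): name is "side" or "top"; returns a dict with "color" (400x640x3 uint8, blue, green, red), "mtx" (3x3 intrinsics, pixels), "cam_to_world" (4x4, takes a point from camera to world coordinates). Camera axes: x right, y down, z forward; pixel columns grow to the right and rows downward; lengths in m; the calibration is good to about 2 mm. A picture is of the moment at which its call begins. There is no depth.
- ctrl.job_done(): hands the job in; it is judged then, once.
The state is a dict: "clock": time; "joint_positions": joint angles; "dq": joint speeds; "joint_efforts": joint torques, N m; "tcp_pos": TCP position; "orientation": TCP orientation; "force": force on the tool from outside, world axes, zero at the start; "torque": the same for the moment, N m; "grip_width": finger opening in m; "gripper_force": force on a finger pad.
Only numpy, scipy, OpenCV 4.12 (cv2) and the standard library are available. Lean on these libraries where they do the work, as an engineer would, in place of code of your own. Each camera call takes 0.05 s, during which the arm holds its last target. There are 200 camera calls.

## Working session

There is one attempt and no reset: what is moved stays moved. The work goes in short steps, Python scripts to look and compute and a tool call to move; the robot and the scene stay as the last step left them, time stands still between calls to the robot, and variables do not carry over. Pictures are saved under pics/ and viewed, at most 10 in all, crops included, and the job is handed in when it is done.

Besides the shell and the picture viewer there is one more tool, called after "Emit:" as name(argument=value, ...) on one line, values as JSON. servo_tool: Moves the arm, as the interface text tells. Its arguments: {"type":"object","properties":{"commands":{"type":"array","items":{"type":"number"}},"squeeze":{"type":"number"}},"required":["commands"]}

```bash
mkdir -p pics
cat > h.py <<'E'
import cv2, numpy as np
from workcell import ctrl, cams
def snap(n,f):
    c=cams.read_camera(n); cv2.imwrite(f"pics/{f}.png",c["color"]); np.savez(f"pics/{f}.npz",m=c["mtx"],T=c["cam_to_world"]); return c
def ray(c,u,v,z):
    m=c["mtx"];T=np.array(c["cam_to_world"]);d=T[:3,:3]@np.linalg.solve(np.array(m),[u,v,1.]);o=T[:3,3]
    return o+d*(z-o[2])/d[2]
def proj(c,p):
    T=np.linalg.inv(np.array(c["cam_to_world"]));q=np.array(c["mtx"])@(T[:3,:3]@np.array(p)+T[:3,3]);return q[:2]/q[2]
E
python3 -c "
from h import *
for n in('side','top'):
  c=snap(n,n+'0');print(n,c['mtx'],np.round(c['cam_to_world'],3))
print(ctrl.read_state())"
```

```text
side [[411.35333761   0.         317.22314729]
 [  0.         411.35333761 193.23778692]
 [  0.           0.           1.        ]] [[-0.986 -0.086  0.146  0.376]
 [-0.168  0.598 -0.783  1.006]
 [-0.02  -0.797 -0.604  0.78 ]
 [ 0.     0.     0.     1.   ]]
top [[513.90104447   0.         317.7683868 ]
 [  0.         513.90104447 205.53831509]
 [  0.           0.           1.        ]] [[ 0.018 -0.998  0.053  0.455]
 [-1.    -0.019 -0.011  0.071]
 [ 0.012 -0.053 -0.999  1.393]
 [ 0.     0.     0.     1.   ]]
{'clock': 0.1, 'joint_positions': array([ 7.48856348e+01,  1.83496312e+01,  8.96990492e+01,  3.60041773e-04,
        7.20439725e+01, -1.14758738e+00]), 'dq': array([-0.07749421, -0.05359915, -0.16350979,  0.01715765, -0.05213978,
        0.01145164]), 'joint_efforts': array([ 1.06661540e-03, -4.16409230e+01, -2.34705019e+01, -1.29361797e-05,
        4.96061897e-03, -9.80324046e-06]), 'tcp_pos': array([0.13868602, 0.55759275, 0.23055224]), 'orientation': array([-1.79907373e+02, -2.19789221e-03,  1.66033109e+02]), 'force': array([ 0.4799518 ,  0.47520442, -0.0995811 ]), 'torque': array([-0.00089205,  0.04585823, -0.02096048]), 'gripper_force': 0.0, 'grip_width': 0.08568629356680746}
```

View pics/top0.png

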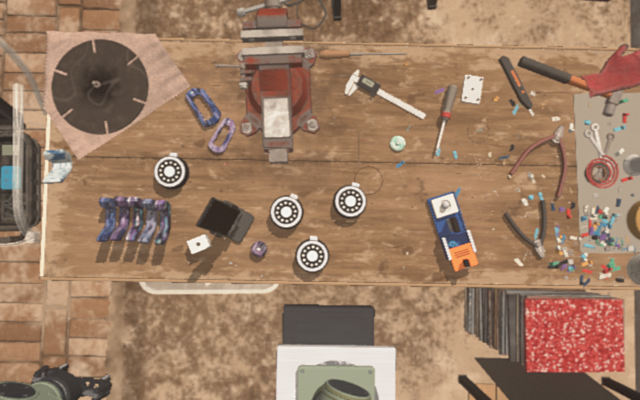

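View pics/side0.png

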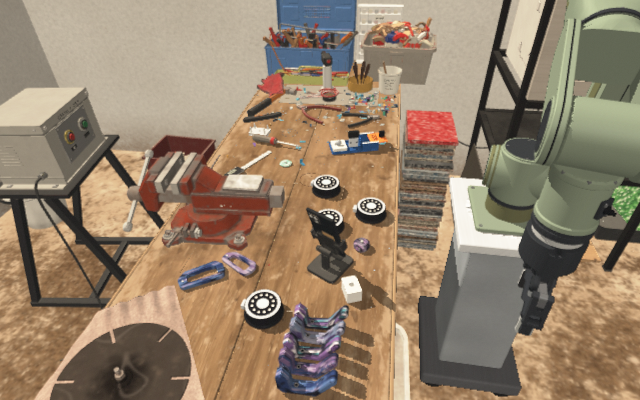

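The top view shows four readers: (170,171), (286,212), (350,201) and (312,256). The one at (350,201) is farthest right. The tray is at about (453,230), with the orange cover towards the robot. The disc is at (398,144) and the knob at (259,248).

```bash
python3 -c "
from h import *
a=cv2.imread('pics/top0.png')[180:280,410:500];a=cv2.resize(a,None,fx=6,fy=6,interpolation=2)
b=cv2.imread('pics/side0.png')[120:170,320:400];b=cv2.resize(b,None,fx=3,fy=3,interpolation=2)
o=np.zeros((600,790,3),np.uint8);o[:,:540]=a[:600];o[:150,545:785]=b[:,:240];cv2.imwrite('pics/crop.png',o)
c0=np.load('pics/top0.npz');c=dict(mtx=c0['m'],cam_to_world=c0['T'])
g=cv2.imread('pics/top0.png');h=cv2.cvtColor(g,cv2.COLOR_BGR2HSV)
for nm,lo,hi in(('orange',(5,170,150),(18,255,255)),('blue',(100,120,40),(118,255,255))):
  m=cv2.inRange(h,lo,hi);m[:,:415]=0;m[:,490:]=0;m[:180]=0;m[280:]=0
  pts=cv2.findNonZero(m);r=cv2.minAreaRect(pts);print(nm,len(pts),r,cv2.boxPoints(r).tolist())
for u,v in((170,171),(286,212),(350,201),(312,256)):print(u,v,ray(c,u,v,.032).round(3))
"
```

```text
orange 57 ((461.89654541015625, 256.75860595703125), (19.695966720581055, 24.16038703918457), 66.80140686035156) [[446.9137878417969, 252.46551513671875], [469.1206970214844, 242.94825744628906], [476.8793029785156, 261.05169677734375], [454.6723937988281, 270.5689697265625]]
blue 23 ((449.2801818847656, 220.5779266357422), (50.991878509521484, 30.083215713500977), 74.57783508300781) [[428.00006103515625, 200.00003051757812], [457.00006103515625, 192.00003051757812], [470.560302734375, 241.15582275390625], [441.560302734375, 249.15582275390625]]
170 171 [0.612 0.451 0.032]
286 212 [0.509 0.141 0.032]
350 201 [ 0.541 -0.028  0.032]
312 256 [0.394 0.07  0.032]
```

View pics/crop.png

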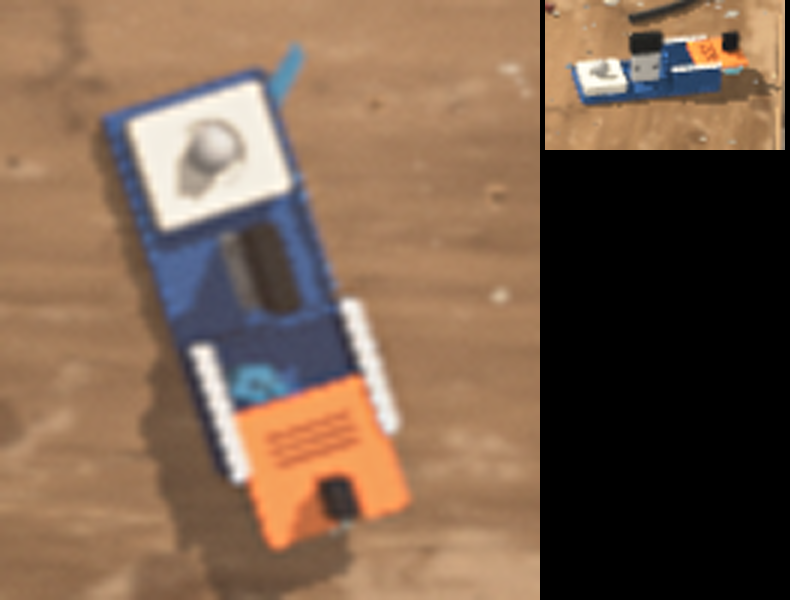

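The crop shows the fin top at about (455.5,224.5), the tab top at (466.3,262.8), the white pocket block centred at about (445.2,206), and the cover standing well open.

```bash
python3 -c "
from h import *
c0=np.load('pics/top0.npz');c=dict(mtx=c0['m'],cam_to_world=c0['T'])
P=lambda x,y,z:ray(c,410+x/6-.4,180+y/6-.4,z)[:2]
fin=P(273,267,.068);tab=P(338,497,.0575)
blk=np.mean([P(*q,.02) for q in((125,125),(262,78),(295,190),(167,232))],0)
cov=np.mean([P(*q,.0335) for q in((237,412),(362,375),(412,500),(275,550))],0)
for a in('fin','tab','blk','cov'):print(a,locals()[a].round(4))
for a,b in((tab,fin),(cov,blk),(tab,blk),(fin,blk)):
  d=b-a;print(np.linalg.norm(d).round(4),np.degrees(np.arctan2(d[1],d[0])).round(2))
for q in (((240,480,.036),(200,345,.036)),((392,430,.036),(350,300,.036)),((275,550,.0335),(237,412,.0335)),((412,500,.0335),(362,375,.0335))):
  d=P(*q[1])-P(*q[0]);print('edge',np.degrees(np.arctan2(d[1],d[0])).round(2))
g=cv2.imread('pics/top0.png')[180:224,330:372];gr=cv2.cvtColor(g,cv2.COLOR_BGR2GRAY)
w=cv2.inRange(cv2.cvtColor(g,cv2.COLOR_BGR2HSV),(0,0,170),(180,60,255));k=cv2.findNonZero(w);print(len(k),cv2.minEnclosingCircle(k))
d=cv2.inRange(gr,0,55);n,_,st,ce=cv2.connectedComponentsWithStats(d);i=1+st[1:,4].argmax();print(st[i],ce[i])
k=cv2.findNonZero(w);(x,y),_=cv2.minEnclosingCircle(k);print(ray(c,330+x,180+y,.032))
print(ray(c,350,201,.032))
"
```

```text
fin [ 0.4843 -0.2985]
tab [ 0.3855 -0.33  ]
blk [ 0.5343 -0.2844]
cov [ 0.4007 -0.3299]
0.1036 17.71
0.1411 18.78
0.1556 17.02
0.052 15.65
edge 16.93
edge 18.21
edge 15.79
edge 22.17
445 ((20.526315689086914, 18.447368621826172), 17.16043472290039)
[ 5 28 15 10 20] [10.9 33.7]
[ 0.54806727 -0.02966422  0.032     ]
[ 0.5412488  -0.02836549  0.032     ]
```

Emit:
servo_tool(commands=[0.026,-0.026,0,-5.7,0,0.026,-0.026,0,-5.7,0,0.026,-0.026,0,-5.7,0,0.026,-0.026,0,-5.7,0,0.026,-0.026,0,-5.7,0,0.026,-0.026,0,-5.7,0,0.026,-0.026,0,-5.7,0,0.026,-0.026,0,-5.7,0,0.026,-0.026,0,-5.7,0,0.026,-0.026,0,-5.7,0,-0.002,-0.04,0,-5.7,0,-0.002,-0.04,0,-5.7,0])

```text
clock: 1.1
tcp_pos: [0.3957, 0.2165, 0.2306]
orientation: [-180.0, 0.0, 97.3]
force: [0.9, -0.4, -0.3]
grip_width: 0.0001
gripper_force: 0.0
```

Emit:
servo_tool(commands=[-0.002,-0.04,0,-5.7,0,-0.002,-0.04,0,-5.7,0,-0.002,-0.04,0,-5.7,0,-0.002,-0.04,0,-5.7,0,-0.002,-0.04,0,-5.7,0,-0.002,-0.04,0,-5.7,0,-0.002,-0.04,0,-5.7,0,-0.002,-0.04,0,-5.7,0,-0.002,-0.04,0,-5.7,0,-0.002,-0.04,0,-5.7,0,-0.002,-0.04,0,-5.7,0,-0.002,-0.04,0,-5.7,0])

```text
clock: 2.1
tcp_pos: [0.3699, -0.2639, 0.2311]
orientation: [-180.0, -0.0, 28.9]
force: [0.8, 0.3, 0.8]
grip_width: 0.0003
gripper_force: 0.0
```

Emit:
servo_tool(commands=[-0.009,-0.039,0,-6,0,-0.008,-0.039,0,-6,0,0,0,-0.04,0,0,0,0,-0.04,0,0,0,0,-0.04,0,0,0,0,0,0,0,0,0,0,0,0])

```text
clock: 2.68
tcp_pos: [0.3528, -0.3391, 0.1101]
orientation: [-179.7, 0.1, 17.2]
force: [0.1, -0.8, 1.2]
grip_width: -0.0001
gripper_force: 0.0
```

```bash
python3 -c "
from h import *
s=snap('side','s1');t=snap('top','t1');st=ctrl.read_state();print(st['tcp_pos'],st['orientation'])
print(proj(t,st['tcp_pos']),proj(s,st['tcp_pos']))
a=cv2.resize(t['color'][180:280,410:500],None,fx=5,fy=5,interpolation=2)
b=cv2.resize(s['color'][115:175,320:400],None,fx=4,fy=4,interpolation=2)
o=np.zeros((500,780,3),np.uint8);o[:,:450]=a;o[:240,455:775]=b;cv2.imwrite('pics/crop1.png',o)"
```

```text
[ 0.35506841 -0.34103004  0.11332242] [ 1.79811496e+02 -9.67964253e-02  1.72500614e+01]
[477.05176495 276.11807096] [390.63610322 115.84381541]
```

View pics/crop1.png

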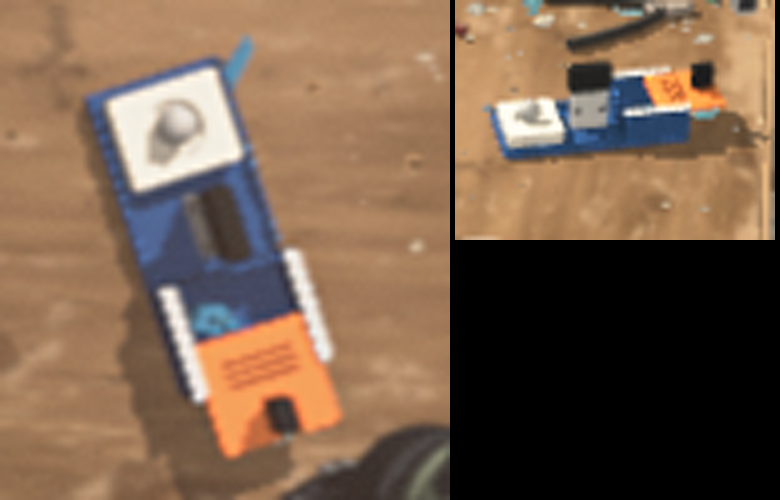

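The gripper stands just behind the tab, in line with the tray. The scene is unchanged. I'll check the fin and tab from the side view while lowering.

Emit:
servo_tool(commands=[0,0,-0.03,0,0,0,0,-0.03,0,0,0,0,-0.005,0,0,0,0,0,0,0,0,0,0,0,0])

```text
clock: 3.2
tcp_pos: [0.3551, -0.3411, 0.0484]
orientation: [179.8, -0.1, 17.2]
force: [-0.5, -0.4, 0.2]
grip_width: -0.0004
gripper_force: 0.0
```

```bash
python3 -c "
from h import *
c0=np.load('pics/s1.npz');c=dict(mtx=c0['m'],cam_to_world=c0['T'])
print(ray(c,353.6,133.0,.068),ray(c,382,132.5,.0575),ctrl.read_state()['tcp_pos'])"
```

```text
[ 0.47891579 -0.28191926  0.068     ] [ 0.38017263 -0.31804758  0.0575    ] [ 0.3551234  -0.34109845  0.04839537]
```

Emit:
servo_tool(commands=[0.0038,0.0012,0,0,0,0.0038,0.0012,0,0,0,0.0038,0.0012,0,0,0,0.0038,0.0012,0,0,0,0.0038,0.0012,0,0,0,0.0038,0.0012,0,0,0,0.0038,0.0012,0,0,0,0.0038,0.0012,0,0,0])

```text
clock: 3.87
tcp_pos: [0.3846, -0.3302, 0.0463]
orientation: [-180.0, 0.0, 17.2]
force: [-0.4, -0.1, 0.2]
grip_width: -0.0001
gripper_force: 0.3
```

Emit:
servo_tool(commands=[0.0029,0.0009,0,0,0,0.0029,0.0009,0,0,0,0.0029,0.0009,0,0,0,0.0029,0.0009,0,0,0,0.0019,0.0006,0,0,0,0.001,0.0003,0,0,0,0,0,0,0,0])

```text
clock: 4.45
tcp_pos: [0.3984, -0.3257, 0.0462]
orientation: [-180.0, 0.0, 17.2]
force: [-3.2, -0.9, 0.8]
grip_width: -0.0
gripper_force: 1.4
```

```bash
python3 -c "
from h import *
s=snap('side','s2');t=snap('top','t2');st=ctrl.read_state();print(st['tcp_pos'],st['force'])
a=cv2.resize(t['color'][180:280,410:500],None,fx=5,fy=5,interpolation=2)
b=cv2.resize(s['color'][115:175,320:400],None,fx=4,fy=4,interpolation=2)
o=np.zeros((500,780,3),np.uint8);o[:,:450]=a;o[:240,455:775]=b;cv2.imwrite('pics/crop2.png',o)"
```

```text
[ 0.3984162  -0.32574253  0.04622908] [-3.40635246 -0.03024128  0.580662  ]
```

View pics/crop2.png

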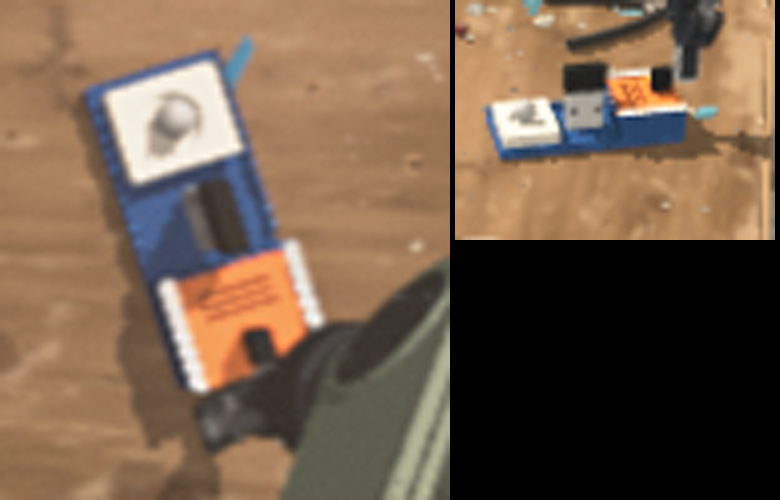

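The cover looks flush between its rails, with no compartment showing. The push reached about 3 N, so the cover is at its stop and the tray slid about 4 mm. The ball is centred at (175,118). The fin is now at about (454,223) in the top image, and I'm going to it.

Emit:
servo_tool(commands=[-0.006,-0.002,0,0,0,0,0,0.03,0,0,0,0,0.035,0,1,0,0,0.035,0,1,0.031,0.01,0,0,1,0.031,0.01,0,0,1,0.031,0.01,0,0,1,0,0,0,0,1])

```text
clock: 5.22
tcp_pos: [0.4912, -0.2971, 0.147]
orientation: [179.8, -0.4, 17.4]
force: [0.8, 0.1, -0.3]
grip_width: 0.0723
gripper_force: 0.0
```

```bash
python3 -c "
from h import *
s=snap('side','s3');t=snap('top','t3');st=ctrl.read_state();print(st['tcp_pos'],st['orientation'],st['grip_width'])
a=cv2.resize(t['color'][180:280,410:500],None,fx=5,fy=5,interpolation=2)
b=cv2.resize(s['color'][115:175,320:400],None,fx=4,fy=4,interpolation=2)
o=np.zeros((500,780,3),np.uint8);o[:,:450]=a;o[:240,455:775]=b;cv2.imwrite('pics/crop3.png',o)"
```

```text
[ 0.4863954  -0.29754869  0.14608475] [ 1.79989509e+02 -2.24679268e-02  1.73243598e+01] 0.0846089762507658
```

View pics/crop3.png

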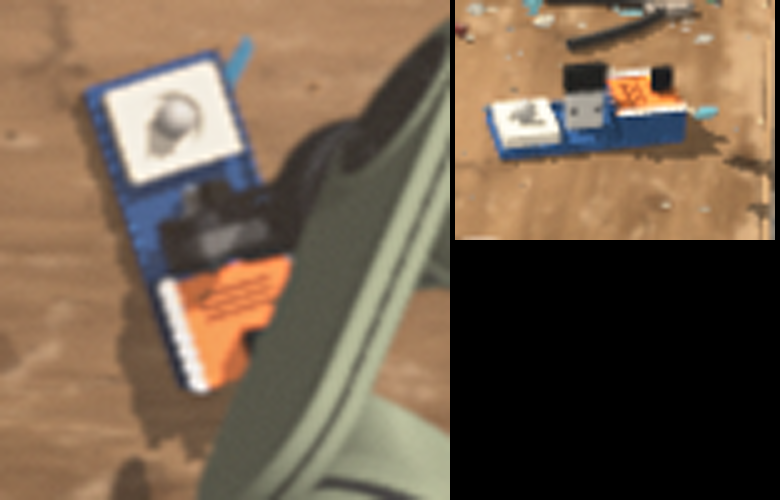

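The tray is still and shut, and the open gripper is above the fin. I'm lowering and gripping.

Emit:
servo_tool(commands=[0,0,-0.03,0,1,0,0,-0.03,0,1,0,0,-0.03,0,1,0,0,-0.021,0,1,0,0,0,0,1,0,0,0,0,0.45,0,0,0,0,0.35,0,0,0,0,0.3,0,0,0,0,0.25,0,0,0,0,0.2,0,0,0,0,0.15,0,0,0,0,0.1], squeeze=60)

```text
clock: 6.32
tcp_pos: [0.4865, -0.2987, 0.0364]
orientation: [179.9, -0.1, 17.2]
force: [-0.6, -3.6, 4.3]
grip_width: 0.0132
gripper_force: 58.7
```

Emit:
servo_tool(commands=[0,0,0,0,0,0,0,0,0,0,0,0,0,0,0,0,0,0,0,0])

```text
clock: 6.65
tcp_pos: [0.4865, -0.2987, 0.0364]
orientation: [179.9, -0.1, 17.2]
force: [-0.0, -2.1, 6.3]
grip_width: 0.0132
gripper_force: 59.0
```

Gripped. Now a slow lift of about 0.14 m.

Emit:
servo_tool(commands=[0,0,0.003,0,0,0,0,0.006,0,0,0,0,0.009,0,0,0,0,0.012,0,0,0,0,0.014,0,0,0,0,0.014,0,0,0,0,0.014,0,0,0,0,0.012,0,0,0,0,0.009,0,0,0,0,0.005,0,0,0,0,0.002,0,0,0,0,0,0,0])

```text
clock: 7.65
tcp_pos: [0.4856, -0.2978, 0.1354]
orientation: [-180.0, 0.0, 17.2]
force: [-0.0, 0.7, -4.3]
grip_width: 0.0132
gripper_force: 58.6
```

```bash
python3 -c "
from h import *
s=snap('side','s4');t=snap('top','t4');st=ctrl.read_state();print(st['tcp_pos'],st['orientation'],st['grip_width'],st['force'])
a=cv2.resize(t['color'][180:280,410:500],None,fx=5,fy=5,interpolation=2)
b=cv2.resize(s['color'][80:160,310:400],None,fx=3.5,fy=3.5,interpolation=2)
e=cv2.resize(t['color'][170:230,320:385],None,fx=4,fy=4,interpolation=2)
o=np.zeros((530,780,3),np.uint8);o[:500,:450]=a;o[:280,455:770]=b;o[285:525,455:715]=e;cv2.imwrite('pics/crop4.png',o)"
```

```text
[ 0.48521043 -0.29756852  0.13462366] [-1.79933180e+02  6.05450568e-02  1.72314618e+01] 0.01305399604943522 [-0.0780389  0.1348293 -3.3080434]
```

View pics/crop4.png

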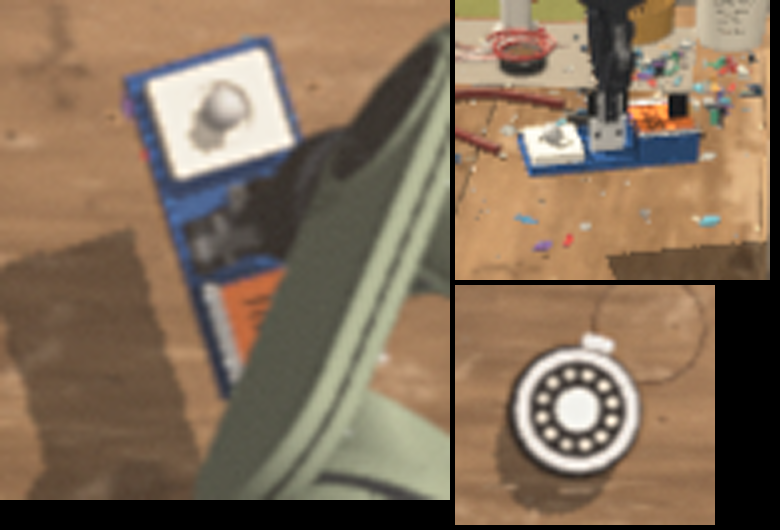

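The tray hangs level, with the ball in its pocket and the cover shut. The reader's glass is at top pixel (350.1,200.6).

```bash
python3 -c "
from h import *
c0=np.load('pics/t4.npz');c=dict(mtx=c0['m'],cam_to_world=c0['T'])
P=lambda x,y,z:ray(c,410+x/5-.4,180+y/5-.4,z)[:2]
b=np.mean([P(*q,.119) for q in((145,80),(268,48),(300,142),(172,180))],0)
d=np.array([np.cos(.3),np.sin(.3)]);print(b,b-.054*d,ray(c,350.1,200.6,.032))"
```

```text
[ 0.53789342 -0.28091554] [ 0.48630525 -0.29687363] [ 0.54231789 -0.02861552  0.032     ]
```

Emit:
servo_tool(commands=[0.0004,0.002,0.0003,0,0,0.0008,0.004,0.0005,0,0,0.0013,0.006,0.0008,0,0,0.0017,0.008,0.001,0,0,0.0021,0.01,0.0013,0,0,0.0025,0.012,0.0015,0,0,0.0029,0.014,0.0018,0,0,0.0032,0.015,0.0019,0,0,0.0032,0.015,0.0019,0,0,0.0032,0.015,0.0019,0,0,0.0032,0.015,0.0019,0,0,0.0032,0.015,0.0019,0,0])

```text
clock: 8.75
tcp_pos: [0.5136, -0.1648, 0.1524]
orientation: [-180.0, -0.0, 17.3]
force: [0.3, 0.3, -5.4]
grip_width: 0.0131
gripper_force: 58.6
```

Emit:
servo_tool(commands=[0.0032,0.015,0.0019,0,0,0.0032,0.015,0.0019,0,0,0.0032,0.015,0.0019,0,0,0.0032,0.015,0.0019,0,0,0.0032,0.015,0.0019,0,0,0.0029,0.014,0.0018,0,0,0.0025,0.012,0.0015,0,0,0.0021,0.01,0.0013,0,0,0.0017,0.008,0.001,0,0,0.0013,0.006,0.0008,0,0,0.0013,0.006,0.0008,0,0,0.0008,0.004,0.0005,0,0])

```text
clock: 9.75
tcp_pos: [0.5421, -0.0314, 0.1693]
orientation: [180.0, 0.0, 17.2]
force: [0.1, -0.2, -4.4]
grip_width: 0.0131
gripper_force: 58.6
```

Emit:
servo_tool(commands=[0.0004,0.002,0.0003,0,0,0,0,0,0,0,0,0,0,0,0,0,0,0,0,0,0,0,0,0,0,0,0,0,0,0])

```text
clock: 10.25
tcp_pos: [0.5423, -0.0302, 0.1695]
orientation: [180.0, 0.0, 17.2]
force: [-0.4, -0.6, -4.3]
grip_width: 0.013
gripper_force: 58.5
```

```bash
python3 -c "
from h import *
s=snap('side','s5');t=snap('top','t5');st=ctrl.read_state();print(st['tcp_pos'],st['orientation'],st['grip_width'],st['force'])
a=cv2.resize(t['color'][150:255,305:395],None,fx=5,fy=5,interpolation=2)
b=cv2.resize(s['color'][130:230,280:380],None,fx=3.2,fy=3.2,interpolation=2)
o=np.zeros((525,780,3),np.uint8);o[:525,:450]=a;o[:320,455:775]=b;cv2.imwrite('pics/crop5.png',o)"
```

```text
[ 0.54236791 -0.03008585  0.16951437] [1.79993457e+02 5.27212801e-03 1.72133790e+01] 0.013482753548980217 [-0.23350329  0.38401282 -4.16315666]
```

View pics/crop5.png

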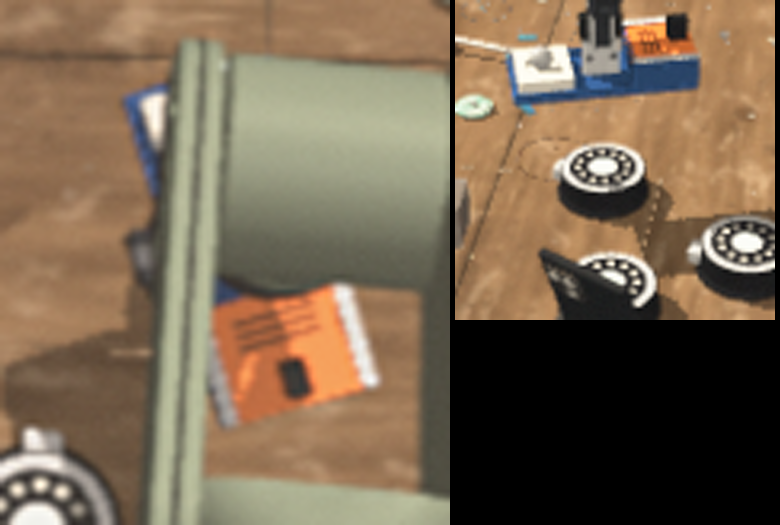

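The ball is in its pocket, the cover shut and the tray level. The side view puts the glass at (326.6,181.6) and the top view puts the tab top at (364,225.2). One cross-check, then hand in.

```bash
python3 -c "
from h import *
L=lambda f:(lambda d:dict(mtx=d['m'],cam_to_world=d['T']))(np.load(f))
g=ray(L('pics/s5.npz'),326.2,181.4,.032)[:2];tb=ray(L('pics/t5.npz'),364,225.2,.19)[:2]
base=tb+.071*np.array([np.cos(.3),np.sin(.3)]);print(g,base)
if max(np.linalg.norm(base-[.5423,-.0286]),np.linalg.norm(g-base))<.014: print('done',ctrl.job_done())"
```

```text
[ 0.53825512 -0.02719783] [ 0.54292822 -0.02944452]
the job is handed in; nothing more can be done
done None
```

The job is handed in: the cover is shut, and the gripper is holding the tray level and still over the rightmost reader, about 10 cm above its glass and centred within about 5 mm by my camera estimate, with the ball in its pocket.

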